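# Make up the two-tier rice cake stand

## Robot

A 6-joint arm with a two-finger parallel gripper is mounted at the origin on a cart in front of the work surface, level with it; the furniture and walls round the work are solid. World frame = base frame: x ahead of the robot, y to its left, z up, the work surface at z = 0. Lengths are in m, angles in rad, forces in N, time in s.
With the tool pointing down it reaches from about 0.375 to 0.9 m from the base axis. Payload 3.1 kg.
Tool frame: the origin (TCP) lies on the centre line of the jaws, within the pads' length; the fingertips stand robot.tip_reach ahead of it and the grasp point (between the pads) lies 8 mm behind it (robot.tip_reach is the distance from the TCP to the fingertips, in m); z points along the fingers, y is the line along which they close (so a half turn about z gives the same grasp; the last joint's range is limited). The gripper opens to 87 mm and grips with 3 to 60 N. Pads are 19 mm wide; open, the fingers measure 117 mm over their backs; the gripper's body (75 mm by 190 mm) begins 51 mm behind the grasp point.
Start: joints at [-1.415, 0.527, 1.433, -0, 1.181, -0.178], TCP at [0.205, -0.59, 0.234] pointing down, gripper open.
Joint ranges: [-3.08, 3.08], [-0.75, 2.2], [0.22, 2.44], [-1.43, 4.57], [0, 2.65], [-2.85, 2.85]. Speed limits (rad/s): [2.79, 2.79, 3.14, 3.14, 3.14, 3.14].

## Interface

Orientations are given as a unit quaternion [x, y, z, w].
In Python, from rig import robot gives the robot as it stands.
- The arm moves only by the tool jog_arm, never from a script. Its argument "motion" is one flat list of numbers, 7 for each row, row after row: the shift along the tool's x, y, z scaled (see below), then the turn, a rotation vector about the tool's x, y, z scaled (see below), then the gripper's target within -1 to 1 (shut at 1, half-way at 0, fully open at -1). In form: [x, y, z, rx, ry, rz, hand, x, y, z, rx, ry, rz, hand, ...]. A call has 1 to 12 rows; each row shifts and turns the commanded pose from where the row before left it, along the tool's axes as they then stand; what a row does not reach is not made up. The controller multiplies each number of a shift by 4 cm and each number of a turn by 4 degrees. A row lasts 1/8 s, in which the tool goes at most 62.5 mm and 10.7 degrees, less where a joint would pass 70% of its speed; a pose out of reach is approached as far as the arm can. A call with a number of a shift or a turn outside -1 to 1 is refused whole. A call with a gripper value outside its range is refused whole. The fingers move at their own pace and stop on an object; "grip_force" is the grip in N (left out, the last holds). Time passes only in rows, so rows that do not move let the fingers close. It gives the time, the measured TCP pose, the force, the opening and the grip force at its end, in the units of the state.
- robot.get_obs(): the state, without advancing time (a new reading comes with each control period).
- robot.camera(name): name is "side" or "top" or "wrist"; returns the picture (420x560x3 uint8, blue, green, red); there is no depth.
- robot.calibration(name): a dict with "fx", "fy", "cx", "cy" (pixels), "dist_coeffs" ([k1, k2, p1, p2, k3] as OpenCV has them; the pictures are not rectified), "R" (3x3) and "t" (3): a world point X has camera coordinates R X + t; the wrist camera has in their place "T_tool_cam" (4x4, takes a point from camera to tool coordinates, whose origin is the TCP and whose axes are the flange's). Camera axes: x right, y down, z forward; pixel columns grow to the right and rows downward; lengths in m; the calibration is good to about 2 mm. A picture is of the moment at which its call begins: read the wrist's pose just before it. calibration takes no time and is no camera call.
- robot.hand_in(): hands the job in; it is judged then, once.
The state is a dict: "time": time; "q": joint angles; "joint_velocities": joint speeds; "joint_torque": joint torques, N m; "position": TCP position; "tool_rot": TCP orientation; "ft_force": force on the tool from outside, world axes, zero at the start; "moment": the same for the moment, N m; "grip_width": finger opening in m; "grip_force": force on a finger pad.
Only numpy, scipy, OpenCV 4.12 (cv2) and the standard library are available. Lean on these libraries where they do the work, as an engineer would, in place of code of your own. Each camera call takes 0.05 s, during which the arm holds its last target. There are 200 camera calls.

## Task

Make up the display stand for the counter: set the large tier on the steel base, put one rice cake on it beside the column, set the medium tier on top of the large one, put the other rice cake on the medium tier, and finish with the wooden knob on top. Each part must go fully home over the pin below it, both cakes must rest flat on their plates without hanging over the edge, and the jar, the stamp and the timer stay where they are.

Things in the scene. Friction and masses are not known exactly. Their poses are not given: they have to be found in the camera images.
- stand_base: Base of the stand: heavy steel disc, 130 mm wide, 14 mm high, that does not move, with a raised round seat in the middle (48 mm wide, flat top at z 22 mm) and on it a brass pin 12 mm wide, 13 mm tall, its upper 7 mm a cone. Origin: centre of the underside, on the table; z up.
- large_tier: Large tier: round dark wood plate, 210 mm wide, top face at z 26, under face at z 16 mm; steel foot 84 mm wide with a blind hole below, 16 mm wide and deep; steel column 36 mm wide (the handle, grip from above) to z 76, on it a brass pin 12 mm wide, 13 mm tall, its upper 7 mm a cone, for the hole of the part above. About 450 g. Origin: centre of the foot's underside, z up the column; it stands on the table.
- medium_tier: Medium tier: round dark wood plate, 170 mm wide, top face at z 26, under face at z 16 mm; steel foot 72 mm wide with a blind hole below, 16 mm wide and deep; steel column 36 mm wide (the handle, grip from above) to z 76, on it a brass pin 12 mm wide, 13 mm tall, its upper 7 mm a cone, for the hole of the part above. About 340 g. Origin: centre of the foot's underside, z up the column; it stands on the table.
- top_knob: Top knob of the stand, 48 mm tall: dark wooden knob, 34 mm wide from z 26 to 40 mm, rounded above, neck 22 mm wide below z 21, on a steel collar 40 mm wide, 16 mm high, with a blind hole below, 16 mm wide and deep. About 100 g. Stands upright on the nearer slatted board. Origin: centre of the underside; z up.
- rice_cake_a: Rice cake: a white, slightly tapering block with a pink pattern on top, 51 x 52 mm at the foot, 35 mm high, 66 g. It lies on the nearer slatted board; take it by two opposite sides. The two cakes are interchangeable. Origin: centre of the underside; z up, x and y along its sides.
- rice_cake_b: Rice cake: a white, slightly tapering block with a pink pattern on top, 51 x 52 mm at the foot, 35 mm high, 66 g. It lies on the nearer slatted board; take it by two opposite sides. The two cakes are interchangeable. Origin: centre of the underside; z up, x and y along its sides.
- near_board: The nearer of the two slatted boards: slatted wooden board, 246 x 279 mm, 28 mm high, that does not move; the rice cakes and the knob start on its top. The other board, at the back, holds only finished cakes that are not part of the job. Origin: centre of the underside; z up, its slats run along x.
- jar_cocoa: Bystander, not to be disturbed: small jar of brown powder with a red lid, 53 mm in diameter, 56 mm tall. Origin: centre of the underside; z up.
- stamp_1: Bystander, not to be disturbed: light brown wooden cake stamp standing on its 36 mm square face, 74 mm tall. Origin: centre of the underside; z up.
- timer: Bystander, not to be disturbed: round wind-up kitchen timer, cream with a teal dial, 72 mm in diameter, 48 mm tall. Origin: centre of the underside; z up.

How it is judged:
By the outcome, as a careful person would: the job done as asked, in the order asked, and still so for the second after the job is handed in, with the robot touching nothing.
It also fails if it takes over 144 s, if anything falls off the work surface, if the arm or the gripper's body presses on something with over 40 N, if the wrist force passes 120 N, or if a joint passes its speed limit or range.

## Working session

There is one attempt and no reset: what is moved stays moved. The work goes in short steps, Python scripts to look and compute and a tool call to move; the robot and the scene stay as the last step left them, time stands still between calls to the robot, and variables do not carry over. Pictures are saved under pics/ and viewed, at most 14 in all, crops included, and the job is handed in when it is done.

Besides the shell and the picture viewer there is one more tool, called after "Request:" as name(argument=value, ...) on one line, values as JSON. jog_arm: Moves the arm, as the interface text tells. Shifts and turns lie within -1 to 1; 1 stands for 4 cm of shift or 4 degrees of turn. Its arguments: {"type":"object","properties":{"motion":{"type":"array","items":{"type":"number"}},"grip_force":{"type":"number"}},"required":["motion"]}

```bash
mkdir -p pics; ls
python3 - <<'E'
from rig import robot
import cv2,numpy as np
for n in("top","side"):
    cv2.imwrite(f"pics/{n}0.png",robot.camera(n)); c=robot.calibration(n)
    print(n,{k:np.round(v,3).tolist() for k,v in c.items()})
c=robot.calibration("wrist");print({k:np.round(v,3).tolist() for k,v in c.items()})
o=robot.get_obs();print(o, robot.tip_reach)
E
```

```text
pics
top {'fx': 427.333, 'fy': 427.333, 'cx': 279.274, 'cy': 209.628, 'dist_coeffs': [-0.132, 0.0, 0.0, 0.0, 0.0], 'R': [[-0.006, -1.0, -0.008], [-0.988, 0.008, -0.153], [0.153, 0.007, -0.988]], 't': [-0.037, 0.571, 1.001]}
side {'fx': 493.791, 'fy': 493.791, 'cx': 282.301, 'cy': 207.142, 'dist_coeffs': [0.044, 0.0, 0.0, 0.0, 0.0], 'R': [[-0.963, -0.269, 0.023], [-0.144, 0.443, -0.885], [0.228, -0.855, -0.465]], 't': [0.563, 0.141, 1.124]}
{'fx': 351.208, 'fy': 351.208, 'cx': 284.805, 'cy': 217.644, 'dist_coeffs': [0.019, 0.0, 0.0, 0.0, 0.0], 'T_tool_cam': [[0.001, -0.968, -0.251, 0.068], [1.0, 0.001, 0.0, -0.0], [0.0, -0.251, 0.968, -0.152], [0.0, 0.0, 0.0, 1.0]]}
{'time': 0.1, 'q': array([-1.41453089e+00,  5.28369505e-01,  1.43377075e+00, -1.40883717e-05,
        1.18141742e+00, -1.78510429e-01]), 'joint_velocities': array([ 1.60689151e-03, -5.04970571e-04, -3.10205354e-03,  9.27677380e-04,
       -2.61803330e-05,  1.00364289e-03]), 'joint_torque': array([-3.07801056e-04, -4.40985596e+01, -1.77150321e+01,  6.36008685e-02,
        5.34029771e-02, -4.54989049e-05]), 'position': array([ 0.20526488, -0.58965178,  0.23267284]), 'tool_rot': array([ 9.86022398e-01,  1.66609922e-01,  4.41386171e-06, -9.82520004e-04]), 'ft_force': array([ 0.50340205, -0.43977458, -0.2707938 ]), 'moment': array([ 0.04221125, -0.01379506,  0.06631753]), 'grip_force': 0.0, 'grip_width': 0.08721670382504279} 0.011
```

View pics/top0.png

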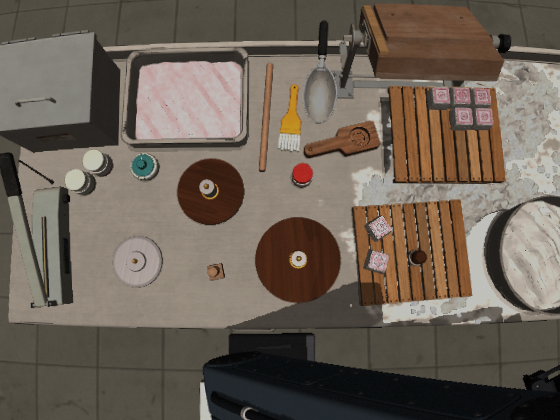

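View pics/side0.png

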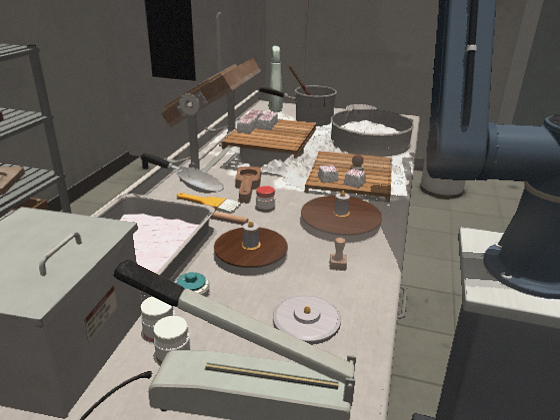

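Top view: base pin is at about (135,262), the large tier (298,260) and the medium tier (210,190). The cakes are at (379,227) and (377,262), the knob (418,257), the stamp (215,271), the jar (302,174) and the timer (144,167). The side view shows the same layout, with the slicer lever left of the base.

```bash
cat > h.py <<'E'
import cv2,numpy as np
from scipy.optimize import least_squares
from scipy.spatial.transform import Rotation as Rot
from rig import robot
def cam(n,obs=None):
    c=robot.calibration(n);K=np.array([[c['fx'],0,c['cx']],[0,c['fy'],c['cy']],[0,0,1]]);D=np.array(c['dist_coeffs'])
    if n=='wrist':
        T=np.array(c['T_tool_cam']);R0=Rot.from_quat(obs['tool_rot']).as_matrix()
        Rc=R0@T[:3,:3];C=R0@T[:3,3]+obs['position']
    else:
        Rc=np.array(c['R']).T;C=-Rc@np.array(c['t'])
    return K,D,Rc,C
def plane(cm,px,z):
    K,D,Rc,C=cm
    u=cv2.undistortPoints(np.array(px,float).reshape(-1,1,2),K,D)[:,0]
    d=np.c_[u,np.ones(len(u))]@Rc.T
    return (C+d*((z-C[2])/d[:,2])[:,None])[:,:2]
def proj(cm,X):
    K,D,Rc,C=cm
    return cv2.projectPoints((np.atleast_2d(X)-C)@Rc,np.zeros(3),np.zeros(3),K,D)[0][:,0]
def circ(p,r=None):
    c0=p.mean(0)
    f=lambda v:np.hypot(*(p-v[:2]).T)-(r or v[2])
    s=least_squares(f,[*c0]+([] if r else [0.05]),loss='soft_l1',f_scale=0.001)
    return s.x,np.sqrt(np.mean(s.fun**2))
def biggest(m,near=None):
    n,l,st,ce=cv2.connectedComponentsWithStats(m.astype(np.uint8))
    if near is not None: k=min(range(1,n),key=lambda i:np.hypot(*(ce[i]-near))if st[i,4]>8 else 1e9)
    else:k=1+np.argmax(st[1:,4])
    cs,_=cv2.findContours((l==k).astype(np.uint8),cv2.RETR_EXTERNAL,cv2.CHAIN_APPROX_NONE)
    return max(cs,key=len)[:,0],st[k],ce[k]
E
python3 - <<'E'
from h import *
im=cv2.imread('pics/top0.png');cm=cam('top');hsv=cv2.cvtColor(im,cv2.COLOR_BGR2HSV)
for n,(u,v),r,R in(("large",(298,260),50,.105),("med",(210,190),42,.085)):
    m=np.zeros(im.shape[:2],bool);sub=im[v-r:v+r,u-r:u+r].astype(int)
    m[v-r:v+r,u-r:u+r]=(sub.max(2)<95)&(sub[...,2]-sub[...,0]>12)
    c,st,_=biggest(m);c=cv2.convexHull(c)[:,0]
    p=plane(cm,c,.026);print(n,circ(p,R),circ(p),st)
u,v,r=137,262,32
sub=im[v-r:v+r,u-r:u+r]
print([im[262,x].tolist() for x in range(104,170,4)])
for n,(u,v) in dict(large=(298,260),med=(208,188),base=(135,262),knob=(418,257),ca=(379,227),cb=(377,262),stamp=(215,271),jar=(302,174),timer=(144,167)).items():
    print(n,[np.round(plane(cm,[(u,v)],z)[0],3).tolist() for z in(.03,.089)])
crops=[cv2.resize(im[v-r:v+r,u-r:u+r],(266,266),interpolation=cv2.INTER_NEAREST) for u,v,r in((298,260,16),(208,188,16),(136,262,32),(378,227,16),(377,262,16),(418,257,16))]
cv2.imwrite('pics/crops.png',np.vstack([np.hstack(crops[:3]),np.hstack(crops[3:])]))
E
```

```text
large (array([ 0.45028243, -0.08477964]), np.float64(0.004855414202660541)) (array([ 0.45049084, -0.08472976,  0.1047372 ]), np.float64(0.00498843142229969)) [ 255  217   86   93 5563]
med (array([0.62319288, 0.13262527]), np.float64(0.0007825437507905842)) (array([0.62322096, 0.13273855, 0.08473863]), np.float64(0.0007748226094464915)) [ 177  159   68   66 3185]
[[123, 134, 145], [121, 133, 144], [112, 121, 132], [150, 155, 167], [151, 156, 169], [153, 160, 170], [152, 158, 170], [112, 128, 146], [23, 46, 66], [152, 157, 169], [119, 124, 134], [152, 158, 169], [155, 162, 174], [155, 160, 172], [118, 123, 133], [129, 142, 153], [126, 140, 150]]
large [[0.449, -0.086], [0.447, -0.084]]
med [[0.63, 0.138], [0.617, 0.127]]
base [[0.445, 0.318], [0.443, 0.297]]
knob [[0.452, -0.383], [0.45, -0.364]]
ca [[0.528, -0.288], [0.521, -0.274]]
cb [[0.442, -0.279], [0.44, -0.266]]
stamp [[0.423, 0.117], [0.422, 0.108]]
jar [[0.663, -0.099], [0.649, -0.096]]
timer [[0.686, 0.305], [0.671, 0.285]]
```

View pics/crops.png

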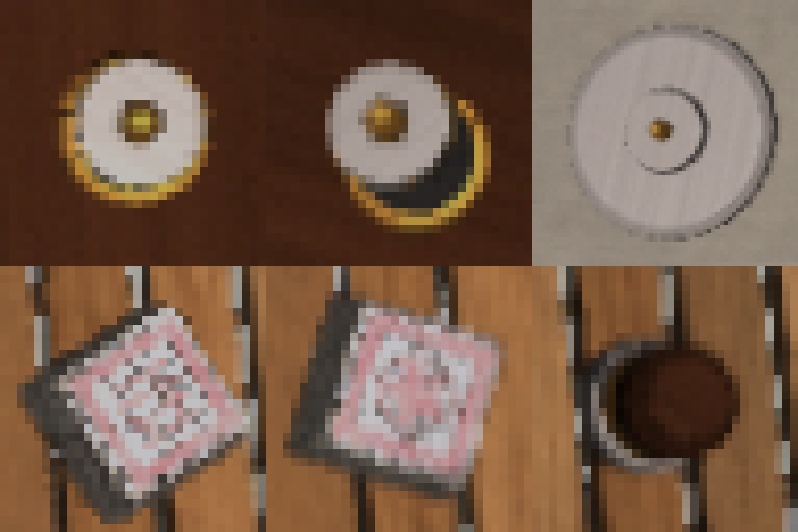

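Crops: the brass pins are clear at about (298.6,258), (207.6,187) and (135,261.5). The cakes are rotated, and the knob is at (418,257). I'm moving over the near board for a wrist view.

Request:
jog_arm(motion=[0,0,-0.1,0,0,0.96,-1,0,0,-0.1,0,0,0.96,-1,0,0,-0.1,0,0,0.96,-1,0,0,-0.1,0,0,0.96,-1,0,0,-0.1,0,0,0.96,-1,0.84,-0.96,0,0,0,0,-1,0.84,-0.96,0,0,0,0,-1,0.84,-0.96,0,0,0,0,-1,0.84,-0.96,0,0,0,0,-1,0.84,-0.96,0,0,0,0,-1,0.84,-0.96,0,0,0,0,-1,0.84,-0.96,0,0,0,0,-1])

```text
time: 1.6
position: [0.4414, -0.32, 0.2533]
tool_rot: [1.0, -0.0, -0.0, -0.0]
ft_force: [0.2, -0.4, -0.8]
grip_width: 0.0868
grip_force: 0.0
```

Request:
jog_arm(motion=[0,0,0,0,0,0,-1,0,0,0,0,0,0,-1])

```text
time: 1.85
position: [0.4404, -0.3216, 0.2533]
tool_rot: [1.0, 0.0, -0.0, 0.0]
ft_force: [0.3, 0.9, -0.2]
grip_width: 0.087
grip_force: 0.0
```

```bash
cat > snap.py <<'E'
import sys,json
from h import *
def snap(tag):
    o=robot.get_obs();im=robot.camera('wrist')
    cv2.imwrite(f'pics/{tag}.png',im)
    json.dump({k:np.asarray(o[k]).tolist() for k in('position','tool_rot')},open(f'pics/{tag}.json','w'))
    return im,o
if __name__=='__main__':
    im,o=snap(sys.argv[1]);print(np.round(o['position'],4),np.round(o['tool_rot'],4),np.round(o['q'],2),o['time'])
E
python3 snap.py board
```

```text
[ 0.4404 -0.3216  0.2533] [ 1.e+00  3.e-04 -4.e-04  1.e-04] [-0.84  0.4   1.61 -0.    1.14  0.74] 1.85
```

View pics/board.png

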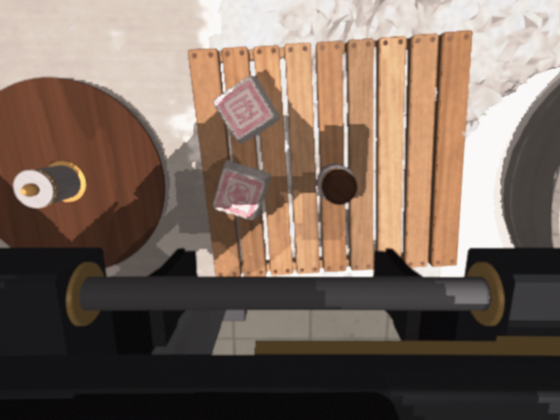

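Wrist view: the cakes are at (246,107) and (238,190), the knob at (338,184), and the large tier pin at about (30,188). Next are the same views over the large tier and the base.

Request:
jog_arm(motion=[0,-0.98,0,0,0,0,-1,0,-0.98,0,0,0,0,-1,0,-0.98,0,0,0,0,-1,0,-0.98,0,0,0,0,-1,0,-0.98,0,0,0,0,-1,0,-0.98,0,0,0,0,-1,0,0,0,0,0,0,-1,0,0,0,0,0,0,-1])

```text
time: 2.9
position: [0.441, -0.0878, 0.2537]
tool_rot: [1.0, -0.001, 0.0, 0.0]
ft_force: [0.3, -0.1, -0.5]
grip_width: 0.0874
grip_force: 0.0
```

```bash
python3 snap.py large
```

```text
[ 0.441  -0.0878  0.2537] [ 1.e+00 -8.e-04  4.e-04  5.e-04] [-0.45  0.26  1.83 -0.    1.05  1.13] 2.9
```

Request:
jog_arm(motion=[0,-0.99,0,0,0,0,-1,0,-0.99,0,0,0,0,-1,0,-0.99,0,0,0,0,-1,0,-0.99,0,0,0,0,-1,0,-0.99,0,0,0,0,-1,0,-0.99,0,0,0,0,-1,0,-0.99,0,0,0,0,-1,0,-0.99,0,0,0,0,-1,0,-0.99,0,0,0,0,-1,0,-0.99,0,0,0,0,-1,0,0,0,0,0,0,-1,0,0,0,0,0,0,-1])

```text
time: 4.45
position: [0.4414, 0.3084, 0.2532]
tool_rot: [1.0, -0.001, -0.0, 0.0]
ft_force: [-0.6, 0.9, -0.2]
grip_width: 0.0872
grip_force: 0.0
```

```bash
python3 snap.py base
cat > meas.py <<'E'
from h import *
import json
L=lambda t:(cv2.imread(f'pics/{t}.png'),cam('wrist',{k:np.array(v) for k,v in json.load(open(f'pics/{t}.json')).items()}))
def brass(im,cm,near,z,r=22):
    u,v=map(int,near);h=cv2.cvtColor(im,cv2.COLOR_BGR2HSV);m=np.zeros(h.shape[:2],bool)
    m[v-r:v+r,u-r:u+r]=((h[...,1]>110)&(h[...,0]>8)&(h[...,0]<35))[v-r:v+r,u-r:u+r]
    c,st,ce=biggest(m,near);return ce,st,plane(cm,[ce],z)[0]
def cake(im,cm,near,z):
    u,v=map(int,near);r=40;m=np.zeros(im.shape[:2],bool)
    m[v-r:v+r,u-r:u+r]=(im[...,0]>95)[v-r:v+r,u-r:u+r]
    m=cv2.morphologyEx(m.astype(np.uint8),cv2.MORPH_OPEN,np.ones((7,7)))
    c,st,ce=biggest(m,near);p=plane(cm,c,z)
    return ce,cv2.minAreaRect((p*1000).astype(np.float32))
if __name__=='__main__':
    im,cm=L('board')
    for n in((246,107),(238,190)):print('cake',cake(im,cm,n,.063))
    im,cm=L('large');print(proj(cm,[.4475,-.0845,.085]))
    im,cm=L('base');print(proj(cm,[.444,.31,.031]))
E
python3 meas.py
python3 -c "
import cv2,numpy as np
cv2.imwrite('pics/lb.png',np.hstack([cv2.imread('pics/large.png')[40:340,80:480],cv2.imread('pics/base.png')[40:340,80:480]]))"
```

```text
[0.4414 0.3084 0.2532] [ 1.e+00 -7.e-04 -3.e-04  5.e-04] [ 0.4   0.39  1.63 -0.    1.13  1.98] 4.45
cake (array([236.95590411,  99.45901154]), ((529.2399291992188, -278.9744567871094), (61.43134689331055, 62.50050735473633), 0.1782977432012558))
cake (array([239.7325228 , 198.33839919]), ((439.8048095703125, -276.5911865234375), (34.965267181396484, 41.04645538330078), 87.4834976196289))
[[281.42451381 195.14405166]]
[[283.45984598 189.13200746]]
```

View pics/lb.png

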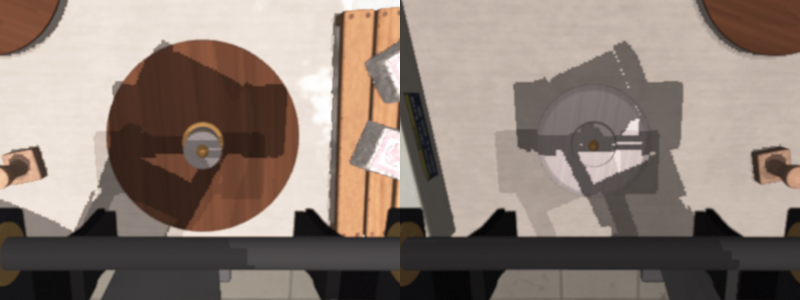

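Left crop: large tier pin at wrist px (282,191). Right crop: base pin at (273,186), in the arm's shadow.

Run:
```python
from meas import *
im,cm=L('large');print('large pin',brass(im,cm,(282,191),.083,9))
h=cv2.cvtColor(im,cv2.COLOR_BGR2HSV)
im2,cm2=L('base');print('base pin',brass(im2,cm2,(273,186),.029,9))
# large plate edge
m=((im.max(2)<140)&(im[...,2].astype(int)-im[...,0]>25)).astype(np.uint8);m[275:]=0;m[:,385:]=0;m[:,:150]=0
c,st,_=biggest(m);p=plane(cm,cv2.convexHull(c)[:,0],.026);print('plate',circ(p,.105),circ(p),st)
# top-cam estimates
t=cv2.imread('pics/top0.png');ct=cam('top')
for n,px,z in(('L',(298,258),.083),('M',(207,187),.083),('B',(135,261),.029)):print(n,brass(t,ct,px,z,4))
def z(a,u,v,r):return cv2.resize(a[v-r:v+r,u-r:u+r],(260,260),interpolation=cv2.INTER_NEAREST)
b=cv2.imread('pics/board.png')
cv2.imwrite('pics/z.png',np.hstack([z(im,282,187,26),z(cv2.convertScaleAbs(im2,alpha=1.6),273,186,40),z(b,242,150,75)]))
```

```text
large pin (array([281.91509434, 190.66981132]), array([277, 185,  11,  12, 106], dtype=int32), array([ 0.4513459 , -0.08495223]))
base pin (array([273.05555556, 185.15277778]), array([269, 181,   9,   9,  72], dtype=int32), array([0.44800758, 0.3212381 ]))
plate (array([ 0.45092364, -0.08414761]), np.float64(0.001489393885421428)) (array([ 0.45106291, -0.08481514,  0.10357538]), np.float64(0.00037021122342494533)) [  187    81   191   190 26782]
L (array([298.41176471, 258.11764706]), array([297, 256,   4,   5,  17], dtype=int32), array([ 0.45114231, -0.08494067]))
M (array([205.84210526, 186.15789474]), array([204, 184,   5,   5,  19], dtype=int32), array([0.62308879, 0.13351523]))
B (array([134.5       , 260.71428571]), array([133, 259,   4,   4,  14], dtype=int32), array([0.44774411, 0.31960754]))
```

View pics/z.png

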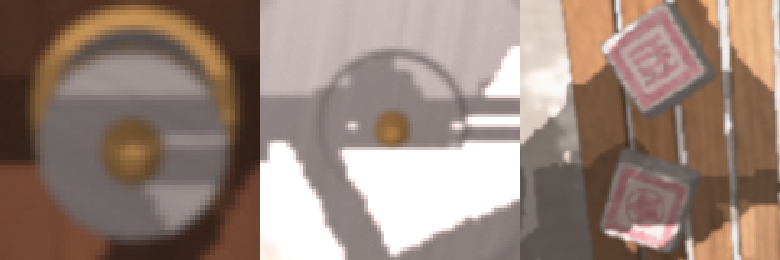

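Request:
jog_arm(motion=[0.025,0.983,0,0,0,0,-1,0.025,0.983,0,0,0,0,-1,0.025,0.983,0,0,0,0,-1,0.025,0.983,0,0,0,0,-1,0.025,0.983,0,0,0,0,-1,0.025,0.983,0,0,0,0,-1,0.025,0.983,0,0,0,0,-1,0.025,0.983,0,0,0,0,-1,0.025,0.983,0,0,0,0,-1,0.025,0.983,0,0,0,0,-1,0,0,0.5,0,0,0,-1,0,0,0.5,0,0,0,-1])

```text
time: 6.0
position: [0.4502, -0.0857, 0.2134]
tool_rot: [1.0, -0.002, 0.0, 0.0]
ft_force: [0.1, 0.3, -0.6]
grip_width: 0.087
grip_force: 0.0
```

Request:
jog_arm(motion=[0,0,0.8,0,0,0,-1,0,0,0.8,0,0,0,-1,0,0,0.8,0,0,0,-1,0,0,0.8,0,0,0,-1,0,0,0.5,0,0,0,-1,0,0,0.2,0,0,0,-1,0,0,0.2,0,0,0,-1,0,0,0,0,0,0,-1,0,0,0,0,0,0,-1])

```text
time: 7.12
position: [0.4511, -0.0838, 0.0501]
tool_rot: [1.0, -0.0, 0.001, 0.0]
ft_force: [0.1, 0.2, 0.3]
grip_width: 0.0869
grip_force: 0.0
```

Request:
jog_arm(motion=[0,0.02,0,0,0,0,1,0,0,0,0,0,0,1,0,0,0,0,0,0,1,0,0,0,0,0,0,1,0,0,0,0,0,0,1,0,0,0,0,0,0,1,0,0,0,0,0,0,1,0,0,0,0,0,0,1], grip_force=45)

```text
time: 8.12
position: [0.4509, -0.0845, 0.0495]
tool_rot: [1.0, -0.0, 0.0, 0.0]
ft_force: [-0.1, -2.1, -0.9]
grip_width: 0.034
grip_force: 45.0
```

Request:
jog_arm(motion=[0,0,-0.2,0,0,0,1,0,0,-0.5,0,0,0,1,0,0,-0.9,0,0,0,1,0,0,-0.9,0,0,0,1,0,0,-0.5,0,0,0,1,0,0,0,0,0,0,1])

```text
time: 8.88
position: [0.451, -0.0843, 0.1707]
tool_rot: [1.0, -0.0, 0.001, 0.0]
ft_force: [0.4, -0.8, -5.8]
grip_width: 0.0342
grip_force: 44.9
```

Request:
jog_arm(motion=[0,-0.5,0,0,0,0,1,-0.01,-0.93,0,0,0,0,1,-0.01,-0.96,0,0,0,0,1,-0.01,-0.96,0,0,0,0,1,-0.01,-0.96,0,0,0,0,1,-0.01,-0.96,0,0,0,0,1,-0.01,-0.96,0,0,0,0,1,-0.01,-0.96,0,0,0,0,1,-0.01,-0.96,0,0,0,0,1,-0.01,-0.96,0,0,0,0,1,0,-0.7,0,0,0,0,1,0,-0.32,0,0,0,0,1])

```text
time: 10.38
position: [0.4458, 0.3217, 0.1677]
tool_rot: [1.0, 0.001, -0.002, 0.001]
ft_force: [-0.6, 0.1, -4.2]
grip_width: 0.0343
grip_force: 44.9
```

Request:
jog_arm(motion=[0,0,0,0,0,0,1,0,0,0,0,0,0,1,0,0,0,0,0,0,1])

```text
time: 10.75
position: [0.4472, 0.3197, 0.1694]
tool_rot: [1.0, -0.001, -0.0, 0.0]
ft_force: [0.8, -0.8, -4.5]
grip_width: 0.0342
grip_force: 44.9
```

Request:
jog_arm(motion=[0,-0.03,0.4,0,0,0,1,0,0,0.6,0,0,0,1,0,0,0.5,0,0,0,1,0,0,0.3,0,0,0,1,0,0,0.2,0,0,0,1,0,0,0,0,0,0,1,0,0,0,0,0,0,1])

```text
time: 11.62
position: [0.4478, 0.3223, 0.0901]
tool_rot: [1.0, -0.0, 0.001, -0.0]
ft_force: [0.4, 0.2, -5.6]
grip_width: 0.034
grip_force: 44.9
```

Run:
```python
from h import *
ts=[]
for i in range(4): ts.append(robot.get_obs()['position'])
print(np.array(ts))
im=robot.camera('side');cv2.imwrite('pics/s1.png',cv2.resize(im[230:380,230:400],None,fx=3,fy=3))
cv2.imwrite('pics/s1full.png',im)
```

```text
[[0.44779106 0.3223081  0.0900806 ]
 [0.44779106 0.3223081  0.0900806 ]
 [0.44779106 0.3223081  0.0900806 ]
 [0.44779106 0.3223081  0.0900806 ]]
```

View pics/s1.png

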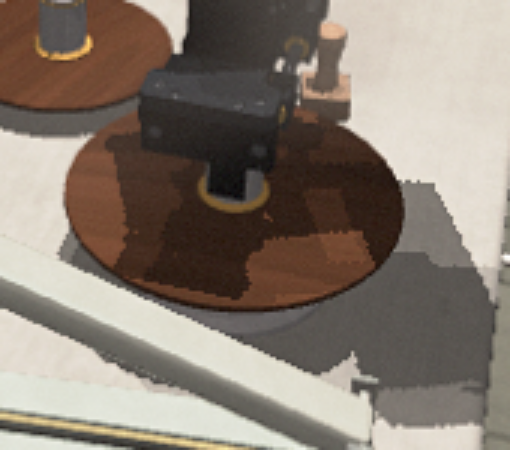

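The side view shows the tier level and over the base disc, so I'm lowering it.

Request:
jog_arm(motion=[0,0,0.1,0,0,0,1,0,0,0.06,0,0,0,1,0,0,0.06,0,0,0,1,0,0,0.06,0,0,0,1,0,0,0.06,0,0,0,1,0,0,0.06,0,0,0,1,0,0,0,0,0,0,1])

```text
time: 12.55
position: [0.4471, 0.322, 0.0733]
tool_rot: [1.0, -0.0, -0.0, 0.0]
ft_force: [0.0, -0.3, -5.2]
grip_width: 0.0343
grip_force: 44.9
```

Request:
jog_arm(motion=[0,0,0.03,0,0,0,1,0,0,0.03,0,0,0,1,0,0,0.0,0,0,0,1,0,0,0,0,0,0,1])

```text
time: 13.05
position: [0.4474, 0.3221, 0.0716]
tool_rot: [1.0, -0.0, 0.0, -0.0]
ft_force: [-0.5, -1.0, 0.9]
grip_width: 0.0343
grip_force: 45.0
```

Request:
jog_arm(motion=[0,0,0,0,0,0,-1,0,0,0,0,0,0,-1,0,0,0,0,0,0,-1,0,0,0,0,0,0,-1,0,0,-0.3,0,0,0,-1,0,0,-0.7,0,0,0,-1,0,0,-0.9,0,0,0,-1,0,0,-0.9,0,0,0,-1,0,0,-0.9,0,0,0,-1,0,0,-0.8,0,0,0,-1,0,0,0,0,0,0,-1,0,0,0,0,0,0,-1])

```text
time: 14.55
position: [0.4466, 0.3217, 0.2509]
tool_rot: [1.0, -0.0, -0.0, 0.0]
ft_force: [-0.0, -0.1, 0.5]
grip_width: 0.0869
grip_force: 0.0
```

```bash
python3 snap.py seat1
cat > cake.py <<'E'
from meas import *
def pink(im,cm,near,z,r=34):
    u,v=map(int,near);i=cv2.GaussianBlur(im,(3,3),0).astype(int);b,g,rr=i[...,0],i[...,1],i[...,2]
    m=np.zeros(im.shape[:2],np.uint8);m[v-r:v+r,u-r:u+r]=((b>=g-3)&(rr-g>12))[v-r:v+r,u-r:u+r]
    m=cv2.morphologyEx(m,cv2.MORPH_CLOSE,np.ones((7,7)));m=cv2.morphologyEx(m,cv2.MORPH_OPEN,np.ones((7,7)))
    c,st,ce=biggest(m);p=plane(cm,c,z);return ce,cv2.minAreaRect((p*1000).astype(np.float32))
if __name__=='__main__':
    im,cm=L('board')
    for n in((246,107),(240,190)):print(pink(im,cm,n,.063))
    t=cv2.imread('pics/top0.png')
    for n in((379,227),(377,262)):print(pink(t,cam('top'),n,.063,16))
    im,cm=L('seat1');q=proj(cm,[.4476,.322,.105])[0];print(q,brass(im,cm,q,.105,12))
    h=cv2.cvtColor(cv2.imread('pics/board.png'),cv2.COLOR_BGR2GRAY)
    print(plane(L('board')[1],[(338,184)],.068), plane(cam('top'),[(418,257)],.072))
E
python3 cake.py
```

```text
[0.4466 0.3217 0.2509] [ 1.e+00 -1.e-04 -4.e-04  2.e-04] [ 0.42  0.41  1.6  -0.    1.14  1.99] 14.55
(array([243.30953709, 108.46793084]), ((523.6439208984375, -282.69537353515625), (40.426326751708984, 39.64231491088867), 31.592666625976562))
(array([238.7572327 , 193.73710692]), ((443.43170166015625, -275.8284912109375), (40.78855514526367, 39.83702087402344), 71.07698822021484))
(array([379.6372093 , 227.33023256]), ((523.040771484375, -281.2846374511719), (36.71406173706055, 36.197898864746094), 89.37530517578125))
(array([378.07968127, 260.88446215]), ((443.1586608886719, -274.6897277832031), (38.496559143066406, 38.129478454589844), 88.1591796875))
[284.82137005 206.04033082] (array([284.33057851, 205.55371901]), array([279, 200,  12,  13, 121], dtype=int32), array([0.44803258, 0.32242632]))
[[ 0.45451114 -0.37279801]] [[ 0.45071933 -0.36916946]]
```

Request:
jog_arm(motion=[0,0.99,0,0,0,0,-0.6,0,0.99,0,0,0,0,-0.6,0,0.99,0,0,0,0,-0.6,0,0.99,0,0,0,0,-0.6,0,0.99,0,0,0,0,-0.6,0,0.99,0,0,0,0,-0.6,0,0.99,0,0,0,0,-0.6,0,0.99,0,0,0,0,-0.6,0,0.99,0,0,0,0,-0.6,0,0.99,0,0,0,0,-0.6,0,0.99,0,0,0,0,-0.6,0,0.99,0,0,0,0,-0.6])

```text
time: 16.1
position: [0.4462, -0.154, 0.2498]
tool_rot: [1.0, -0.0, -0.001, -0.001]
ft_force: [0.7, 0.0, 0.5]
grip_width: 0.0696
grip_force: 0.0
```

Request:
jog_arm(motion=[-0.02,0.99,0,0,0,0,-0.6,-0.02,0.99,0,0,0,0,-0.6,-0.02,0.99,0,0,0,0,-0.6,-0.02,0.08,0,0,0,0,-0.6,0,0,0.4,0,0,0.945,-0.6,0,0,0.4,0,0,0.945,-0.6,0,0,0.4,0,0,0.945,-0.6,0,0,0.4,0,0,0.945,-0.6,0,0,0.4,0,0,0.945,-0.6,0,0,0,0,0,0,-0.6,0,0,0,0,0,0,-0.6])

```text
time: 17.48
position: [0.4439, -0.2745, 0.1711]
tool_rot: [0.987, -0.164, -0.0, -0.0]
ft_force: [-0.1, 0.0, -0.6]
grip_width: 0.0694
grip_force: 0.0
```

Request:
jog_arm(motion=[0,0.02,0.7,0,0,0,-0.6,0,0,0.8,0,0,0,-0.6,0,0,0.8,0,0,0,-0.6,0,0,0.5,0,0,0,-0.6,0,0,0.37,0,0,0,-0.6,0,0,0,0,0,0,-0.6,0,0,0,0,0,0,-0.6])

```text
time: 18.35
position: [0.4441, -0.2763, 0.0451]
tool_rot: [0.986, -0.164, 0.001, 0.0]
ft_force: [-0.5, -0.5, -0.5]
grip_width: 0.07
grip_force: 0.0
```

Request:
jog_arm(motion=[0,0,0,0,0,0,1,0,0,0,0,0,0,1,0,0,0,0,0,0,1,0,0,0,0,0,0,1,0,0,0,0,0,0,1], grip_force=10)

```text
time: 18.98
position: [0.4438, -0.276, 0.0447]
tool_rot: [0.986, -0.164, 0.0, 0.0]
ft_force: [0.9, 0.2, 4.4]
grip_width: 0.0493
grip_force: 10.1
```

Request:
jog_arm(motion=[0,0,-0.2,0,0,0,1,0,0,-0.5,0,0,0,1,0,0,-0.8,0,0,0,1,0,0,-0.8,0,0,-0.945,1,0,0,-0.8,0,0,-0.945,1,0,0,-0.6,0,0,-0.945,1,0,0,-0.3,0,0,-0.945,1,0,0,0,0,0,-0.945,1,0,0,0,0,0,0,1])

```text
time: 20.1
position: [0.4433, -0.2756, 0.2045]
tool_rot: [1.0, -0.0, -0.0, -0.0]
ft_force: [-0.3, 0.4, -0.5]
grip_width: 0.0488
grip_force: 9.9
```

Request:
jog_arm(motion=[0.13,-0.6,0,0,0,0,1,0.13,-0.98,0,0,0,0,1,0.13,-0.98,0,0,0,0,1,0.13,-0.98,0,0,0,0,1,0.13,-0.98,0,0,0,0,1,0.13,-0.98,0,0,0,0,1,0.13,-0.98,0,0,0,0,1,0.13,-0.98,0,0,0,0,1,0.13,-0.98,0,0,0,0,1,0.13,-0.98,0,0,0,0,1,0.13,-0.98,0,0,0,0,1,0.13,-0.98,0,0,0,0,1])

```text
time: 21.6
position: [0.5058, 0.1805, 0.204]
tool_rot: [1.0, -0.001, -0.0, 0.0]
ft_force: [0.9, -0.5, -0.5]
grip_width: 0.0496
grip_force: 9.9
```

Request:
jog_arm(motion=[0.04,-0.98,0,0,0,0,1,0,-0.98,0,0,0,0,1,0,-0.98,0,0,0,0,1,0,-0.63,0,0,0,0,1,0,0,0,0,0,0,1,0,0,0,0,0,0,1])

```text
time: 22.35
position: [0.5073, 0.3213, 0.2039]
tool_rot: [1.0, -0.0, -0.001, 0.001]
ft_force: [1.2, -0.8, -1.3]
grip_width: 0.0495
grip_force: 9.9
```

Request:
jog_arm(motion=[0,0,0.6,0,0,0,1,0,0,0.8,0,0,0,1,0,0,0.8,0,0,0,1,0,0,0.6,0,0,0,1,0,0,0.4,0,0,0,1,0,0,0.2,0,0,0,1,0,0,0.05,0,0,0,1,0,0,0,0,0,0,1,0,0,0,0,0,0,1])

```text
time: 23.48
position: [0.5083, 0.3224, 0.0672]
tool_rot: [1.0, -0.0, 0.001, -0.0]
ft_force: [-0.1, -0.8, -1.3]
grip_width: 0.0494
grip_force: 9.9
```

Request:
jog_arm(motion=[0,0,0.03,0,0,0,1,0,0,0.03,0,0,0,1,0,0,0.0,0,0,0,1])

```text
time: 23.85
position: [0.5082, 0.3222, 0.0644]
tool_rot: [1.0, -0.0, 0.0, -0.0]
ft_force: [0.6, -0.6, 3.9]
grip_width: 0.0493
grip_force: 10.0
```

Request:
jog_arm(motion=[0,0,0,0,0,0,-0.6,0,0,0,0,0,0,-0.6,0,0,0,0,0,0,-0.6,0,0,-0.3,0,0,0,-0.6,0,0,-0.8,0,0,0,-0.6,0,0,-0.9,0,0,0,-0.6,0,0,-0.9,0,0,0,-0.6,0,0,-0.9,0,0,0,-0.6,0,0,-0.85,0,0,0,-0.6])

```text
time: 24.98
position: [0.5077, 0.3221, 0.2522]
tool_rot: [1.0, -0.0, 0.001, -0.0]
ft_force: [-0.3, 0.1, 0.1]
grip_width: 0.0699
grip_force: 0.0
```

Request:
jog_arm(motion=[0.54,0.95,0,0,0,0,-1,0.54,0.95,0,0,0,0,-1,0.54,0.95,0,0,0,0,-1,0.54,0.95,0,0,0,0,-1,0.54,0.92,0,0,0,0,-1,0,0,0,0,0,0,-1,0,0,0,0,0,0,-1])

```text
time: 25.85
position: [0.6152, 0.1335, 0.2503]
tool_rot: [1.0, -0.0, -0.0, -0.0]
ft_force: [-0.8, -0.4, 0.1]
grip_width: 0.0871
grip_force: 0.0
```

```bash
python3 snap.py med
python3 - <<'E'
from meas import *
im,cm=L('med');q=proj(cm,[.6231,.1335,.083])[0];print(q,brass(im,cm,q,.083,9))
t=robot.camera('top');cv2.imwrite('pics/t2.png',t)
cv2.imwrite('pics/v2.png',np.hstack([cv2.resize(t[200:310,75:200],(400,352)),cv2.resize(im[100:300],(400,352))]))
E
```

```text
[0.6152 0.1335 0.2503] [ 1.e+00 -4.e-04 -2.e-04 -3.e-04] [0.04 0.52 1.4  0.   1.22 1.61] 25.85
[285.27579787 193.72345639] (array([284.52293578, 192.31192661]), array([279, 187,  12,  12, 109], dtype=int32), array([0.62442024, 0.1341944 ]))
```

View pics/v2.png

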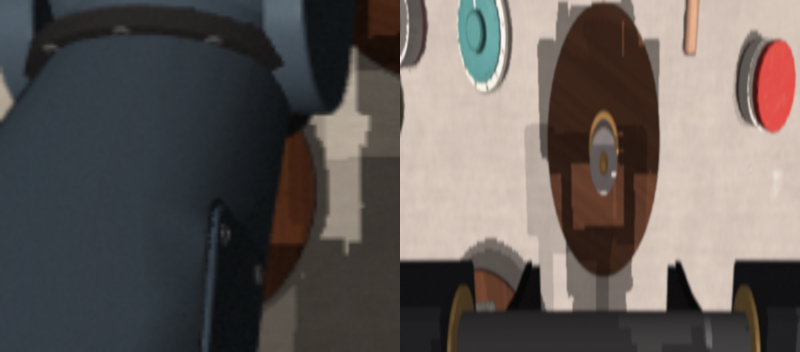

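Left crop: the arm hides the stand in the top view. Right crop: the medium tier pin is at wrist px (284.5,192). Grasping it now.

Request:
jog_arm(motion=[0.11,-0.01,0.5,0,0,0,-1,0.11,-0.01,0.8,0,0,0,-1,0,0,0.9,0,0,0,-1,0,0,0.9,0,0,0,-1,0,0,0.8,0,0,0,-1,0,0,0.6,0,0,0,-1,0,0,0.3,0,0,0,-1,0,0,0.22,0,0,0,-1,0,0,0,0,0,0,-1,0,0,0,0,0,0,-1])

```text
time: 27.2
position: [0.6253, 0.1341, 0.05]
tool_rot: [1.0, -0.0, 0.001, -0.0]
ft_force: [0.0, -0.5, 0.3]
grip_width: 0.0871
grip_force: 0.0
```

Request:
jog_arm(motion=[0,0,0,0,0,0,1,0,0,0,0,0,0,1,0,0,0,0,0,0,1,0,0,0,0,0,0,1,0,0,0,0,0,0,1,0,0,0,0,0,0,1,0,0,0,0,0,0,1,0,0,0,0,0,0,1], grip_force=45)

```text
time: 28.2
position: [0.6245, 0.134, 0.0491]
tool_rot: [1.0, -0.0, -0.0, 0.0]
ft_force: [-0.8, -0.8, -0.1]
grip_width: 0.034
grip_force: 45.0
```

Request:
jog_arm(motion=[0,0,-0.2,0,0,0,1,0,0,-0.5,0,0,0,1,0,0,-0.9,0,0,0,1,0,0,-0.9,0,0,0,1,0,0,-0.9,0,0,0,1,0,0,-0.9,0,0,0,1,0,0,-0.5,0,0,0,1,0,0,-0.2,0,0,0,1,0,0,0,0,0,0,1])

```text
time: 29.32
position: [0.6244, 0.1341, 0.2498]
tool_rot: [1.0, -0.0, 0.0, -0.0]
ft_force: [0.9, 0.9, -3.1]
grip_width: 0.034
grip_force: 45.0
```

Request:
jog_arm(motion=[-0.4,-0.4,0,0,0,0,1,-0.8,-0.9,0,0,0,0,1,-0.9,-0.95,0,0,0,0,1,-0.9,-0.95,0,0,0,0,1,-0.8,-0.8,0,0,0,0,1,-0.41,-0.5,0,0,0,0,1,-0.2,-0.2,0,0,0,0,1,0,0,0,0,0,0,1,0,0,0,0,0,0,1,0,0,0,0,0,0,1])

```text
time: 30.58
position: [0.449, 0.3213, 0.249]
tool_rot: [1.0, -0.001, 0.0, 0.0]
ft_force: [0.5, -0.5, -3.1]
grip_width: 0.0339
grip_force: 45.4
```

Run:
```python
from h import *
im=robot.camera('side');cv2.imwrite('pics/s2.png',cv2.resize(im[190:380,200:400],None,fx=3,fy=3))
o=robot.get_obs();print(o['position'])
```

```text
[0.44896753 0.32137209 0.24906466]
```

View pics/s2.png

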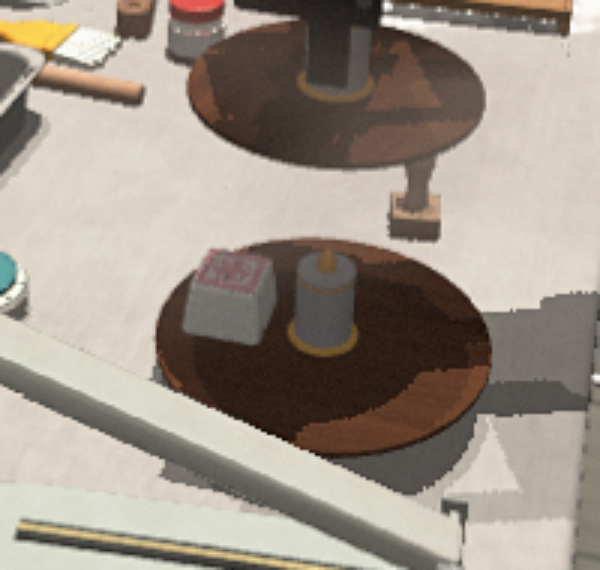

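The side view shows the cake flat, inside the plate's edge and clear of the column. The medium tier hangs level above it.

Request:
jog_arm(motion=[0,0,0.4,0,0,0,1,0,0,0.6,0,0,0,1,0,0,0.5,0,0,0,1,0,0,0.35,0,0,0,1,0,0,0.2,0,0,0,1,0,0,0,0,0,0,1,0,0,0,0,0,0,1])

```text
time: 31.5
position: [0.4488, 0.3223, 0.1678]
tool_rot: [1.0, -0.0, 0.001, -0.0]
ft_force: [0.8, -0.2, -2.9]
grip_width: 0.0338
grip_force: 45.4
```

Run:
```python
from h import *
im=robot.camera('side');cv2.imwrite('pics/s3.png',cv2.resize(im[210:340,220:380],None,fx=4,fy=4))
```

```text
(no output)
```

View pics/s3.png

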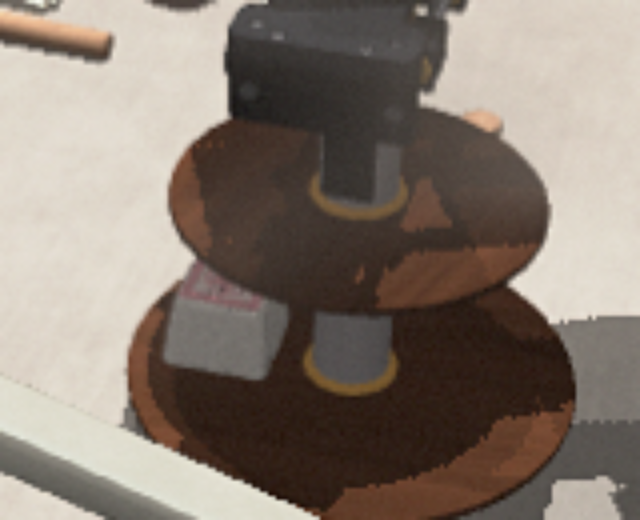

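Aligned over the column; lowering gently.

Request:
jog_arm(motion=[-0.015,0,0.1,0,0,0,1,0,0,0.08,0,0,0,1,0,0,0.08,0,0,0,1,0,0,0.06,0,0,0,1,0,0,0.06,0,0,0,1,0,0,0.06,0,0,0,1,0,0,0,0,0,0,1])

```text
time: 32.42
position: [0.4475, 0.322, 0.1493]
tool_rot: [1.0, -0.0, -0.0, 0.0]
ft_force: [-1.1, 1.5, -2.0]
grip_width: 0.0341
grip_force: 45.4
```

Request:
jog_arm(motion=[0,0,0.03,0,0,0,1,0,0,0.03,0,0,0,1,0,0,0.0,0,0,0,1,0,0,0,0,0,0,1])

```text
time: 32.92
position: [0.4476, 0.3221, 0.1472]
tool_rot: [1.0, -0.0, -0.0, -0.0]
ft_force: [0.2, -0.0, -3.4]
grip_width: 0.0341
grip_force: 45.4
```

Request:
jog_arm(motion=[0,0,0.03,0,0,0,1,0,0,0,0,0,0,1,0,0,0.0,0,0,0,1])

```text
time: 33.3
position: [0.4478, 0.3222, 0.147]
tool_rot: [1.0, -0.0, 0.0, -0.0]
ft_force: [-1.0, -0.4, 5.5]
grip_width: 0.034
grip_force: 45.0
```

Request:
jog_arm(motion=[0,0,0,0,0,0,-1,0,0,0,0,0,0,-1,0,0,0,0,0,0,-1,0,0,0,0,0,0,-1,0,0,-0.3,0,0,0,-1,0,0,-0.8,0,0,0,-1,0,0,-0.9,0,0,0,-1,0,0,-0.7,0,0,0,-1,0,0,0,0,0,0,-1,0,0,0,0,0,0,-1])

```text
time: 34.55
position: [0.447, 0.3218, 0.2536]
tool_rot: [1.0, -0.0, -0.0, 0.0]
ft_force: [-0.7, 0.6, -0.7]
grip_width: 0.0873
grip_force: 0.0
```

```bash
python3 snap.py seat2
python3 - <<'E'
from meas import *
im,cm=L('seat2');q=proj(cm,[.448,.322,.181])[0];print(q,brass(im,cm,q,.181,14))
E
```

```text
[0.447  0.3218 0.2536] [ 1.e+00 -2.e-04 -5.e-04  2.e-04] [0.42 0.4  1.6  0.   1.14 1.99] 34.55
[285.00276478 230.26241327] (array([284.31718062, 230.22907489]), array([277, 222,  16,  18, 227], dtype=int32), array([0.44802301, 0.322457  ]))
```

Request:
jog_arm(motion=[0.12,0.99,0,0,0,0,-0.6,0.12,0.99,0,0,0,0,-0.6,0.12,0.99,0,0,0,0,-0.6,0.12,0.99,0,0,0,0,-0.6,0.12,0.99,0,0,0,0,-0.6,0.12,0.99,0,0,0,0,-0.6,0.12,0.99,0,0,0,0,-0.6,0.12,0.99,0,0,0,0,-0.6,0.12,0.99,0,0,0,0,-0.6,0.12,0.99,0,0,0,0,-0.6,0.12,0.99,0,0,0,0,-0.6,0.12,0.99,0,0,0,0,-0.6])

```text
time: 36.1
position: [0.5043, -0.1541, 0.2525]
tool_rot: [1.0, -0.0, -0.001, -0.001]
ft_force: [0.5, -0.8, 1.1]
grip_width: 0.0699
grip_force: 0.0
```

Request:
jog_arm(motion=[0.12,0.9,0,0,0,0,-0.6,0.12,0.9,0,0,0,0,-0.6,0.12,0.9,0,0,0,0,-0.6,0.1,0.52,0,0,0,0,-0.6,0,0,0,0,0,0,-0.6,0,0,0,0,0,0,-0.6])

```text
time: 36.85
position: [0.5229, -0.2804, 0.2533]
tool_rot: [1.0, 0.0, -0.001, -0.001]
ft_force: [-0.7, 0.1, 0.8]
grip_width: 0.0695
grip_force: 0.0
```

Run:
```python
from h import *
t=robot.camera('top');s=robot.camera('side');cv2.imwrite('pics/t3.png',t)
a=cv2.resize(t[205:315,75:200],(400,352));b=cv2.resize(s[210:350,220:380],(400,350))
cv2.imwrite('pics/v3.png',np.hstack([a[:350],b]))
```

```text
(no output)
```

View pics/v3.png

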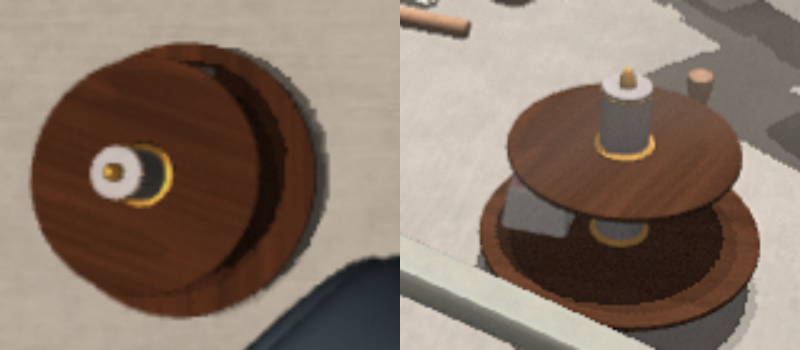

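The medium tier is seated level, with its pin at about (.448,.322), and the lower cake is undisturbed beneath it. Now the second cake.

Request:
jog_arm(motion=[0.01,0.025,0.4,0,0,-0.99,-0.6,0,0,0.4,0,0,-0.99,-0.6,0,0,0.4,0,0,-0.99,-0.6,0,0,0.4,0,0,-0.99,-0.6,0,0,0.4,0,0,-0.99,-0.6,0,0,0.4,0,0,-0.99,-0.6,0,0,0.4,0,0,-0.98,-0.6,0,0,0.4,0,0,-0.98,-0.6,0,0,0.8,0,0,0,-0.6,0,0,0.7,0,0,0,-0.6,0,0,0.3,0,0,0,-0.6,0,0,0.2,0,0,0,-0.6])

```text
time: 38.45
position: [0.5241, -0.2825, 0.0459]
tool_rot: [0.962, 0.272, 0.0, 0.0]
ft_force: [-0.8, -0.5, -0.1]
grip_width: 0.0696
grip_force: 0.0
```

Request:
jog_arm(motion=[0,0,0,0,0,0,-0.6,0,0,0,0,0,0,1,0,0,0,0,0,0,1,0,0,0,0,0,0,1,0,0,0,0,0,0,1,0,0,0,0,0,0,1], grip_force=10)

```text
time: 39.2
position: [0.5241, -0.2832, 0.0465]
tool_rot: [0.962, 0.272, 0.0, 0.0]
ft_force: [-0.4, 0.2, 3.9]
grip_width: 0.0483
grip_force: 10.2
```

Request:
jog_arm(motion=[0,0,-0.2,0,0,0,1,0,0,-0.5,0,0,0,1,0,0,-0.8,0,0,0,1,0,0,-0.5,0,0,0.99,1,0,0,-0.5,0,0,0.99,1,0,0,-0.5,0,0,0.99,1,0,0,-0.5,0,0,0.99,1,0,0,-0.5,0,0,0.99,1,0,0,-0.5,0,0,0.99,1,0,0,-0.5,0,0,0.98,1,0,0,-0.4,0,0,0.98,1,0,0,0,0,0,0,1])

```text
time: 40.7
position: [0.5243, -0.2832, 0.2632]
tool_rot: [1.0, 0.0, 0.001, 0.001]
ft_force: [0.2, -0.6, -0.8]
grip_width: 0.048
grip_force: 9.9
```

Request:
jog_arm(motion=[-0.05,-0.6,0,0,0,0,1,-0.05,-0.98,0,0,0,0,1,-0.05,-0.98,0,0,0,0,1,-0.05,-0.98,0,0,0,0,1,-0.05,-0.98,0,0,0,0,1,-0.05,-0.98,0,0,0,0,1,-0.05,-0.98,0,0,0,0,1,-0.05,-0.98,0,0,0,0,1,-0.05,-0.98,0,0,0,0,1,-0.05,-0.98,0,0,0,0,1,-0.05,-0.98,0,0,0,0,1,-0.05,-0.98,0,0,0,0,1])

```text
time: 42.2
position: [0.4976, 0.1744, 0.2608]
tool_rot: [1.0, 0.001, -0.002, -0.0]
ft_force: [1.1, -0.4, -0.8]
grip_width: 0.0484
grip_force: 9.9
```

Request:
jog_arm(motion=[-0.05,-0.98,0,0,0,0,1,0,-0.98,0,0,0,0,1,0,-0.98,0,0,0,0,1,0,-0.5,0,0,0,0,1,0,-0.3,0,0,0,0,1,0,0,0,0,0,0,1,0,0,0,0,0,0,1])

```text
time: 43.08
position: [0.498, 0.3208, 0.2618]
tool_rot: [1.0, -0.001, -0.0, 0.0]
ft_force: [-0.5, -0.2, -1.5]
grip_width: 0.048
grip_force: 9.9
```

Request:
jog_arm(motion=[0,-0.03,0.5,0,0,0,1,0,0,0.7,0,0,0,1,0,0,0.7,0,0,0,1,0,0,0.5,0,0,0,1,0,0,0.3,0,0,0,1,0,0,0.2,0,0,0,1,0,0,0.05,0,0,0,1,0,0,0,0,0,0,1,0,0,0,0,0,0,1])

```text
time: 44.2
position: [0.4984, 0.3233, 0.1446]
tool_rot: [1.0, -0.0, 0.001, -0.0]
ft_force: [-0.1, 1.2, 0.1]
grip_width: 0.0486
grip_force: 9.9
```

Request:
jog_arm(motion=[0,0,0.02,0,0,0,1,0,0,0.02,0,0,0,1,0,0,0,0,0,0,1])

```text
time: 44.58
position: [0.4981, 0.3232, 0.1425]
tool_rot: [1.0, -0.0, 0.0, -0.0]
ft_force: [-0.2, 0.3, 0.9]
grip_width: 0.0486
grip_force: 9.9
```

Request:
jog_arm(motion=[0,0,0.025,0,0,0,1,0,0,0,0,0,0,1])

```text
time: 44.82
position: [0.4986, 0.3232, 0.1418]
tool_rot: [1.0, -0.0, 0.001, -0.0]
ft_force: [0.4, -0.1, 2.6]
grip_width: 0.048
grip_force: 10.1
```

Request:
jog_arm(motion=[0,0,0,0,0,0,-0.6,0,0,0,0,0,0,-0.6,0,0,0,0,0,0,-0.6,0,0,-0.3,0,0,0,-0.6,0,0,-0.8,0,0,0,-0.6,0,0,-0.9,0,0,0,-0.6,0,0,-0.9,0,0,0,-0.6,0,0.6,-0.1,0,0,0,-0.6,-0.1,0.9,0,0,0,0,-0.6,-0.1,0.98,0,0,0,0,-0.6,-0.1,0.98,0,0,0,0,-0.6,-0.1,0.98,0,0,0,0,-0.6])

```text
time: 46.32
position: [0.4819, 0.1444, 0.2623]
tool_rot: [1.0, 0.0, 0.001, -0.0]
ft_force: [0.6, 0.5, -0.6]
grip_width: 0.0699
grip_force: 0.0
```

Request:
jog_arm(motion=[-0.08,0.98,0,0,0,0,-0.6,-0.08,0.98,0,0,0,0,-0.6,-0.08,0.98,0,0,0,0,-0.6,-0.08,0.98,0,0,0,0,-0.6,-0.08,0.98,0,0,0,0,-0.6,-0.08,0.98,0,0,0,0,-0.6,-0.08,0.98,0,0,0,0,-0.6,-0.08,0.98,0,0,0,0,-0.6,-0.08,0.98,0,0,0,0,-0.6,-0.08,0.98,0,0,0,0,-0.6,-0.08,0.98,0,0,0,0,-0.6,-0.05,0.98,0,0,0,0,-0.6])

```text
time: 47.82
position: [0.4444, -0.3262, 0.2623]
tool_rot: [1.0, -0.0, 0.0, 0.0]
ft_force: [-0.1, 0.0, 0.2]
grip_width: 0.0695
grip_force: 0.0
```

Request:
jog_arm(motion=[0,0.8,0.3,0,0,0,-0.6,0,0.3,0.3,0,0,0,-0.6,0,0,0,0,0,0,-0.6,0,0,0,0,0,0,-0.6])

```text
time: 48.32
position: [0.4446, -0.3674, 0.2375]
tool_rot: [1.0, 0.0, -0.0, -0.001]
ft_force: [-0.5, 0.8, -0.8]
grip_width: 0.0698
grip_force: 0.0
```

```bash
python3 snap.py knob
python3 - <<'E'
from meas import *
im,cm=L('knob');q=proj(cm,[.4525,-.371,.068])[0];print(q)
u,v=map(int,q);r=22
m=np.zeros(im.shape[:2],np.uint8);g=im.max(2);m[v-r:v+r,u-r:u+r]=(g[v-r:v+r,u-r:u+r]<75)
c,st,ce=biggest(m);print(ce,st,[np.round(plane(cm,[ce],z)[0],4) for z in(.062,.066)])
t=robot.camera('top');s=robot.camera('side');cv2.imwrite('pics/t4.png',t)
a=cv2.resize(t[205:315,75:200],(260,260));b=cv2.resize(s[210:350,220:380],(260,260));k=cv2.resize(im[v-30:v+30,u-30:u+30],(260,260))
cv2.imwrite('pics/v4.png',np.hstack([a,b,k]))
E
```

```text
[ 0.4446 -0.3674  0.2375] [ 1.e+00  3.e-04 -2.e-04 -6.e-04] [-0.88  0.46  1.55  0.    1.13  0.69] 48.325
[289.21858993 193.30170986]
[292.56656948 193.34305151] [ 274  176   37   36 1029] [array([ 0.4513, -0.3742]), array([ 0.4521, -0.3742])]
```

View pics/v4.png

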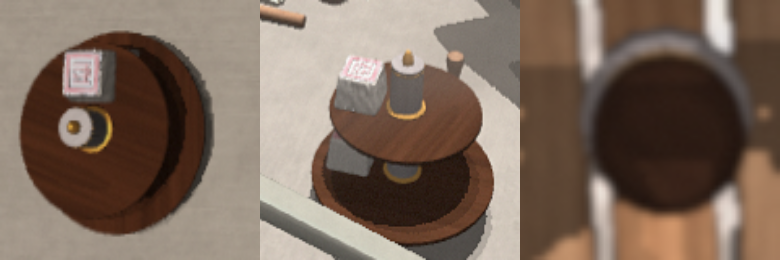

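Left and middle crops: the upper cake sits flat on the medium plate beside the column. Right crop: the knob head is at wrist px (293,193).

Run:
```python
from cake import *
t=cv2.imread('pics/t4.png');print(pink(t,cam('top'),(116,236),.159,16))
```

```text
(array([113.97359736, 235.47524752]), ((498.4210205078125, 323.07391357421875), (37.713130950927734, 38.37339782714844), 0.10439308732748032))
```

Request:
jog_arm(motion=[0.09,0.09,0.5,0,0,0,-0.6,0.09,0.08,0.8,0,0,0,-0.6,0,0,0.9,0,0,0,-0.6,0,0,0.9,0,0,0,-0.6,0,0,0.7,0,0,0,-0.6,0,0,0.4,0,0,0,-0.6,0,0,0.25,0,0,0,-0.6,0,0,0,0,0,0,-0.6,0,0,0,0,0,0,-0.6])

```text
time: 49.6
position: [0.4523, -0.3762, 0.0603]
tool_rot: [1.0, -0.0, 0.001, 0.001]
ft_force: [-0.4, 0.2, -0.3]
grip_width: 0.0695
grip_force: 0.0
```

Request:
jog_arm(motion=[0,-0.03,0.06,0,0,0,-0.6,0,0,0,0,0,0,-0.6,0,0,0,0,0,0,1,0,0,0,0,0,0,1,0,0,0,0,0,0,1,0,0,0,0,0,0,1,0,0,0,0,0,0,1,0,0,0,0,0,0,1,0,0,0,0,0,0,1], grip_force=20)

```text
time: 50.72
position: [0.4518, -0.3746, 0.0569]
tool_rot: [1.0, -0.0, 0.0, 0.0]
ft_force: [-0.4, -0.4, 0.7]
grip_width: 0.033
grip_force: 20.0
```

Request:
jog_arm(motion=[0,0,-0.2,0,0,0,1,0,0,-0.5,0,0,0,1,0,0,-0.9,0,0,0,1,0,0,-0.9,0,0,0,1,0,0,-0.9,0,0,0,1,0,0,-0.9,0,0,0,1,0,0,-0.6,0,0,0,1,0,0,-0.3,0,0,0,1,0,0,0,0,0,0,1,0,0,0,0,0,0,1])

```text
time: 51.98
position: [0.4512, -0.3738, 0.2637]
tool_rot: [1.0, -0.0, -0.001, -0.001]
ft_force: [-0.3, 0.6, -0.7]
grip_width: 0.0326
grip_force: 20.0
```

Request:
jog_arm(motion=[0,-0.5,0,0,0,0,1,-0.01,-0.98,0,0,0,0,1,-0.01,-0.98,0,0,0,0,1,-0.01,-0.98,0,0,0,0,1,-0.01,-0.98,0,0,0,0,1,-0.01,-0.98,0,0,0,0,1,-0.01,-0.98,0,0,0,0,1,-0.01,-0.98,0,0,0,0,1,-0.01,-0.98,0,0,0,0,1,-0.01,-0.98,0,0,0,0,1,0,-0.98,0,0,0,0,1,0,-0.98,0,0,0,0,1])

```text
time: 53.48
position: [0.4466, 0.0789, 0.2643]
tool_rot: [1.0, 0.0, -0.001, -0.0]
ft_force: [0.2, -0.7, -1.8]
grip_width: 0.0329
grip_force: 20.0
```

Request:
jog_arm(motion=[0,-0.98,0,0,0,0,1,0,-0.98,0,0,0,0,1,0,-0.98,0,0,0,0,1,0,-0.98,0,0,0,0,1,0,-0.98,0,0,0,0,1,0,-0.8,0,0,0,0,1,0,-0.44,0,0,0,0,1,0,0,0,0,0,0,1,0,0,0,0,0,0,1,0,0,0,0,0,0,1])

```text
time: 54.72
position: [0.4484, 0.3212, 0.2649]
tool_rot: [1.0, -0.001, -0.0, 0.0]
ft_force: [0.6, -0.7, -1.0]
grip_width: 0.0326
grip_force: 20.0
```

Request:
jog_arm(motion=[0,0,0.3,0,0,0,1,0,0,0.4,0,0,0,1,0,0,0.25,0,0,0,1,0,0,0.17,0,0,0,1,0,0,0,0,0,0,1,0,0,0,0,0,0,1])

```text
time: 55.48
position: [0.4488, 0.3225, 0.2205]
tool_rot: [1.0, -0.0, 0.0, -0.0]
ft_force: [-0.4, 0.5, -1.4]
grip_width: 0.0328
grip_force: 20.0
```

Run:
```python
from h import *
im=robot.camera('side');cv2.imwrite('pics/s5.png',cv2.resize(im[190:330,230:390],None,fx=4,fy=4))
```

```text
(no output)
```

View pics/s5.png

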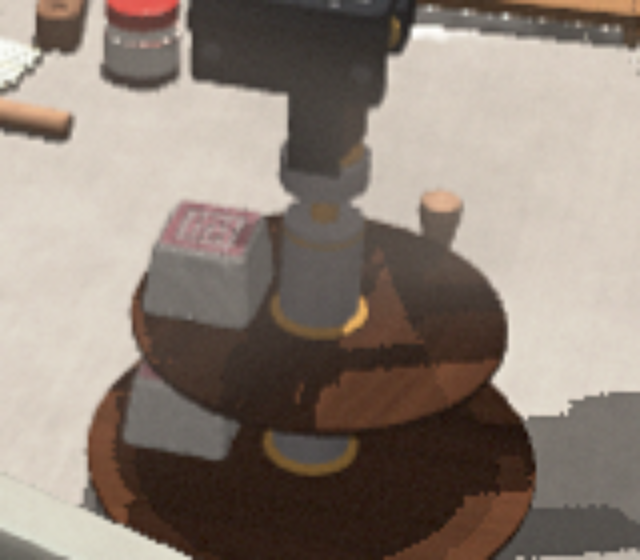

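The knob is right over the pin, with the collar at (325,190) and the pin at (323,212) in the crop. Lowering.

Request:
jog_arm(motion=[-0.01,0,0.08,0,0,0,1,0,0,0.08,0,0,0,1,0,0,0.08,0,0,0,1,0,0,0.06,0,0,0,1,0,0,0.06,0,0,0,1,0,0,0.04,0,0,0,1,0,0,0,0,0,0,1,0,0,0,0,0,0,1])

```text
time: 56.52
position: [0.4481, 0.3224, 0.2042]
tool_rot: [1.0, -0.0, 0.0, -0.0]
ft_force: [0.7, -0.2, -1.2]
grip_width: 0.0325
grip_force: 20.0
```

Request:
jog_arm(motion=[0,0,0.025,0,0,0,1,0,0,0.0,0,0,0,1])

```text
time: 56.78
position: [0.448, 0.3223, 0.2031]
tool_rot: [1.0, -0.0, -0.0, 0.0]
ft_force: [0.2, 0.2, -1.4]
grip_width: 0.0326
grip_force: 20.0
```

Request:
jog_arm(motion=[0,0,0.025,0,0,0,1,0,0,0.0,0,0,0,1])

```text
time: 57.02
position: [0.4484, 0.3225, 0.2028]
tool_rot: [1.0, -0.0, 0.001, -0.0]
ft_force: [-0.1, -0.6, 3.7]
grip_width: 0.0324
grip_force: 20.0
```

Request:
jog_arm(motion=[0,0,0,0,0,0,-0.6,0,0,0,0,0,0,-0.6,0,0,0,0,0,0,-0.6,0,0,-0.3,0,0,0,-0.6,0,0,-0.8,0,0,0,-0.6,0,0,-0.9,0,0,0,-0.6,0,0,-0.5,0,0,0,-0.6,0,0.6,0,0,0,0,-0.6,0,0.9,0,0,0,0,-0.6,0,0.9,0,0,0,0,-0.6,0,0.9,0,0,0,0,-0.6,0,0.9,0,0,0,0,-0.6])

```text
time: 58.52
position: [0.448, 0.1532, 0.303]
tool_rot: [1.0, -0.0, 0.001, -0.0]
ft_force: [-0.3, 0.2, -0.5]
grip_width: 0.0697
grip_force: 0.0
```

Request:
jog_arm(motion=[0,0.9,0,0,0,0,-0.6,0,0.9,0,0,0,0,-0.6,0,0.9,0,0,0,0,-0.6,0,0.9,0,0,0,0,-0.6,0,0.6,0,0,0,0,-0.6,0,0,0,0,0,0,-0.6,0,0,0,0,0,0,-0.6])

```text
time: 59.4
position: [0.4478, -0.0132, 0.3025]
tool_rot: [1.0, -0.0, 0.0, -0.0]
ft_force: [-0.4, 1.1, 0.0]
grip_width: 0.0697
grip_force: 0.0
```

Run:
```python
from h import *
t=robot.camera('top');s=robot.camera('side')
cv2.imwrite('pics/v6.png',np.hstack([cv2.resize(t[140:320,70:250],(360,360)),cv2.resize(s[180:350,220:390],(360,360))]))
cs=cam('side');o=np.array([.448,.3224,0.])
print('side px knob top,',proj(cs,o+[0,0,.222])+[-220,-180])
```

```text
side px knob top, [[91.45522085 40.17172869]]
```

View pics/v6.png

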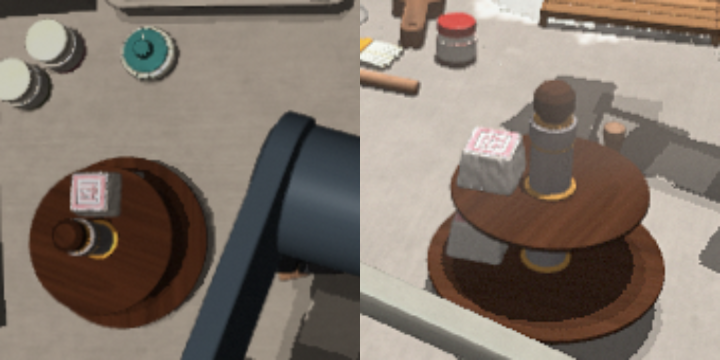

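The knob's top is at (554,82) against a prediction of (554,85) for a fully seated stack. Both cakes are flat, and the jar, stamp and timer look in place.

```bash
python3 -c "
from rig import robot
print(robot.hand_in())"
```

```text
the job is handed in; nothing more can be done
None
```

The display stand is complete and handed in after about 60 s of robot time: both tiers and the knob seated on their pins, one rice cake flat on each plate, and the jar, stamp and timer not moved.

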